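Put the setting block away, then hold the burner lever on its fourth click

ROBOT

A 6-joint arm with a two-finger parallel gripper is mounted at the origin on the work surface. World frame = base frame: x ahead of the robot, y to its left, z up, the work surface at z = 0. Lengths are in mm, angles in rad, forces in N, time in s.
With the tool pointing down it reaches from about 350 to 975 mm from the base axis. Payload 7.1 kg.
Tool frame: the origin (TCP) lies at the centre of the arm's flange, where the gripper is bolted on; the fingertips stand 182 mm ahead of it and the grasp point (between the pads) lies 163 mm ahead of it; x points along the fingers, z is the direction in which the jaws open and shut, and the axes are right-handed (so a half turn about x gives the same grasp; the last joint's range is limited). The gripper opens to 88 mm and grips with 3 to 60 N. Pads are 20 mm wide; open, the fingers measure 115 mm over their backs; the gripper's body (75 mm by 178 mm) begins 61 mm behind the grasp point.
Start: joints at [-1.193, 0.423, 1.63, -0, 1.089, -0.019], TCP at [241.559, -576.416, 404.675] pointing down, gripper open.
Joint ranges: [-3, 3], [-0.9, 2.11], [0.09, 2.58], [-1.31, 4.45], [0.11, 2.69], [-2.54, 2.54]. Speed limits (rad/s): [2.39, 2.39, 3.01, 3.14, 3.14, 3.14].

INTERFACE

Orientations are given as a rotation vector (axis times angle).
In Python, from station import r gives the robot as it stands. Calls block until the motion is done:
- r.movep(position, orientation): joint-space move of the TCP to a pose.
- r.movel(position, attitude=None, feed=150, f_stop=None): straight line of the TCP; attitude=None keeps the orientation; feed is the mean speed in mm/s. With f_stop (N) it stops when the force on the tool has changed by that much, and returns True; else False.
- r.set_joints(angles): joint-space move.
- r.set_gripper(opening, f_grip=None): finger opening in mm; f_grip is the grip in N (None keeps the last); returns when the fingers have stopped.
- r.dwell(seconds).
- r.solve_ik(position, orientation): joint angles nearest the present ones, or None.
- r.observe(): the state.
- r.read_camera(name): name is "scene" or "top"; returns a dict with "color" (400x640x3 uint8, red, green, blue), "z_map" (400x640 float32, mm along the optical axis (not along the pixel's ray), 0 where there is no reading), "camera_matrix" (3x3 intrinsics, pixels), "camera_from_world" (4x4, takes a point from world to camera coordinates). Camera axes: x right, y up, looking along -z (the intrinsics and any distortion apply to the point x, -y, -z); pixel columns grow to the right and rows downward; lengths in mm; the calibration is good to about 2 mm. A picture is of the moment at which its call begins.
A pose or a line that the arm cannot do raises r.MotionError and nothing moves.
- r.finish_job(): hands the job in, once; it reports no verdict.
The state is a dict: "time_s": time; "q": joint angles; "dq": joint speeds; "tau": joint torques, N m; "ee_pos": TCP position; "tool_rot": TCP orientation; "wrist_force": force on the tool from outside, world axes, zero at the start; "moment": the same for the moment, N m; "grip_width": finger opening in mm.
Only numpy, scipy, OpenCV 4.12 (cv2) and the standard library are available. Lean on these libraries where they do the work, as an engineer would, in place of code of your own. Each camera call takes 0.05 s, during which the arm holds its last target.

TASK

The two-dot setting block stands on the burner fixture in the way of the burner: put it back, fully down and let go, in its own slot of the rack, the one whose label has two dots. Then advance the burner lever exactly four clicks from rest, never over a fifth, and finish while still holding it there, because it springs back when let go. Leave all the other loose things where they are.

Things in the scene. Friction and masses are not known exactly. Their poses are not given: they have to be found in the camera images.
- block_two: Setting block to be put away: plain aluminium block 30 (its x) x 44 (its y) x 60 mm high, 0.21 kg, with two black dots on its top face. Origin at the centre of its underside, z up. At the start it stands on the fixture's plate (12 mm above the table) beside the burner.
- holder_two: The block's own holder, with two dots on the white label at its front (-x). Open grey pocket, inside 36 (x) x 50 (y) mm, walls to 22 mm and flared lip to 29 mm above its origin, which is the centre of its underside, 6 mm above the table. The pocket's floor, where a seated block's underside rests, is 5 mm above the origin. A seated block's x lies along the holder's x, either way round.
- holder_one: Identical holder, label with one dot, empty; not for this block. Same origin and axes. The three holders stand in a row along their y, 80 mm apart, in any order.
- holder_three: Identical holder, label with three dots, occupied by block_three. Same origin and axes.
- block_three: Another aluminium setting block of the same size, with three dots, standing in holder_three. Leave it there.
- fixture: Burner fixture, fixed: grey plate 12 mm thick, from -78 to 138 mm along its x and -83 to 153 mm along its y; origin on the hub's vertical axis at table height. A small specimen frame 86 mm high stands at (-45, 118) mm.
- lever: Sprung burner lever on the vertical hub axis; origin on that axis at table height, z up. A flat arm along its -x (38-46 mm above the table) carries the post; along +x is the burner tube, 90 mm from the axis, 84 mm high. At rest its axes are parallel to the fixture's. It advances counter-clockwise from above (+z), up to 1.45 rad; its spring returns it when let go.
- lever_post (a point): Centre of the top face of the lever's upright post, 94 mm above the table, 110 mm from the hub axis. The post is a black cylinder, 24 mm diameter, 48 mm high, clear all round above 54 mm over the table. The spring pushes back here with 5 N at rest, 7 N after 1 rad. Climbing each ridge adds about 3 N at first; past its top (the click) the push falls to about 3 N below the spring's.
- quadrant: Fixed toothed steel sector under the lever arm, top 28 mm above the table; origin on the hub axis, 12 mm above the table. It is clamped up to 0.1 rad either way about the axis, so free play before the first click varies. The pawl tops the ridges (a click each) when the lever's x is counter-clockwise of the quadrant's x by 0.25, 0.46, 0.67, 0.88 (fourth), 1.09 (fifth), 1.30 rad.
- weight: Brass weight, 28 mm diameter, 22 mm high, standing on the fixture's plate; leave alone. Origin: centre of underside.
- pen: Black pen 130 mm long, 10 mm thick, lying on the table; leave alone. Origin: underside, mid-length.
- screwdriver: Screwdriver lying at the back; leave alone.
- timer: Round grey timer, 60 mm diameter, 16 mm high; leave alone. Origin: centre of underside.
- jar: Closed jar, 56 mm diameter, 75 mm high; leave alone. Origin: centre of underside.
- acrylic_tray: Clear open tray 130 x 180 x 50 mm; leave alone. Origin: centre of underside.
- brush: Brush lying at the right; leave alone.
Mind the look-alikes: they are no part of the job. What is shaped like the block_two but red is not meant.

How it is judged:
By the outcome, as a careful person would: the job done as asked, in the order asked, and still so for the second after the job is handed in, while the arm keeps its last pose, push and grip.
It also fails if it takes over 72 s, if anything falls off the work surface, if the arm or the gripper's body presses on something with over 40 N, if the wrist force passes 120 N, or if a joint passes its speed limit or range.

## Working session

There is one attempt and no reset: what is moved stays moved. The work goes in short steps, each a Python script; the robot and the scene stay as the last script left them, time stands still between calls to the robot, and variables do not carry over. Pictures are saved under pics/ and viewed, and the job is handed in when it is done.

```bash
ls; mkdir -p pics
python3 - <<'E'
from station import r
import cv2,pickle
s=r.observe(); print({k:s[k] for k in('time_s','ee_pos','tool_rot','grip_width','wrist_force')})
d={}
for n in('scene','top'):
    c=r.read_camera(n); d[n]=c
    cv2.imwrite(f'pics/{n}0.png',c['color'][:,:,::-1]); print(n,c.keys(),c['camera_matrix'],c['camera_from_world'])
pickle.dump(d,open('d0.pkl','wb'))
E
```

```text
pics
{'time_s': 0.0, 'ee_pos': array([ 241.47095557, -576.17076942,  403.88830051]), 'tool_rot': array([ 0.91299803,  1.37250704, -0.91156973]), 'grip_width': 87.50335948129867, 'wrist_force': array([ 0.17080649,  0.12173983, -0.28763511])}
scene dict_keys(['color', 'z_map', 'camera_matrix', 'camera_from_world']) [[418.70735076   0.         323.89670462]
 [  0.         418.70735076 201.46304031]
 [  0.           0.           1.        ]] [[-7.54047948e-01  6.56807392e-01  3.96758691e-03  4.99764389e+02]
 [-5.30510996e-01 -6.12592633e-01  5.85908140e-01  2.46306262e+02]
 [ 3.87259312e-01  4.39697982e-01  8.10367762e-01 -1.32594872e+03]
 [ 0.00000000e+00  0.00000000e+00  0.00000000e+00  1.00000000e+00]]
top dict_keys(['color', 'z_map', 'camera_matrix', 'camera_from_world']) [[418.50924552   0.         316.59563513]
 [  0.         418.50924552 200.41108588]
 [  0.           0.           1.        ]] [[ 1.15431208e-02 -9.99933047e-01  8.11569320e-04 -4.09590509e+01]
 [ 9.85526233e-01  1.15140812e-02  1.69131517e-01 -6.05203949e+02]
 [-1.69129537e-01 -1.15248268e-03  9.85593157e-01 -1.08024727e+03]
 [ 0.00000000e+00  0.00000000e+00  0.00000000e+00  1.00000000e+00]]
```

View pics/scene0.png

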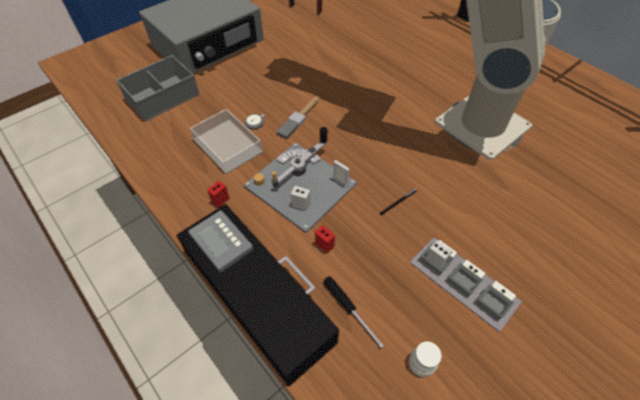

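View pics/top0.png

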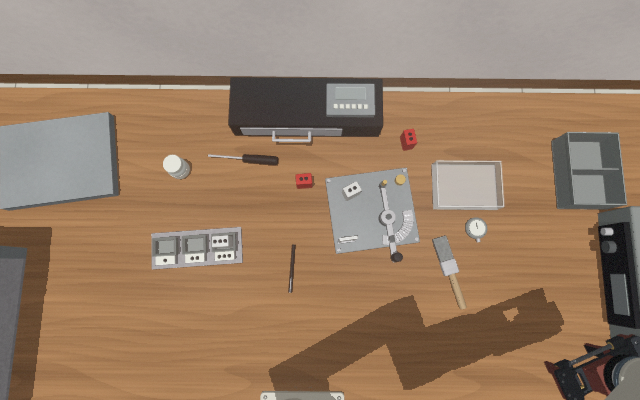

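The scene view shows the fixture at about (300,185) with the grey block at (300,197), red look-alikes at (218,193) and (325,238), and the rack at (466,282). The top view shows the grey block at (352,189), red ones at (304,181) and (410,139), and the rack at (197,248). I'll take enlarged crops next.

Run:
```python
import cv2,pickle,numpy as np
d=pickle.load(open('d0.pkl','rb'))
t=d['top']['color'][:,:,::-1]; s=d['scene']['color'][:,:,::-1]
a=cv2.resize(t[155:275,315:435],(600,600),interpolation=cv2.INTER_CUBIC)
b=cv2.resize(t[220:275,145:250],(800,419),interpolation=cv2.INTER_CUBIC)
c=cv2.resize(s[120:235,235:365],(780,690)[0:2],interpolation=cv2.INTER_CUBIC)[:600]
cv2.imwrite('pics/a.png',a);cv2.imwrite('pics/b.png',b);cv2.imwrite('pics/c.png',c)
```

```text
(no output)
```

View pics/a.png

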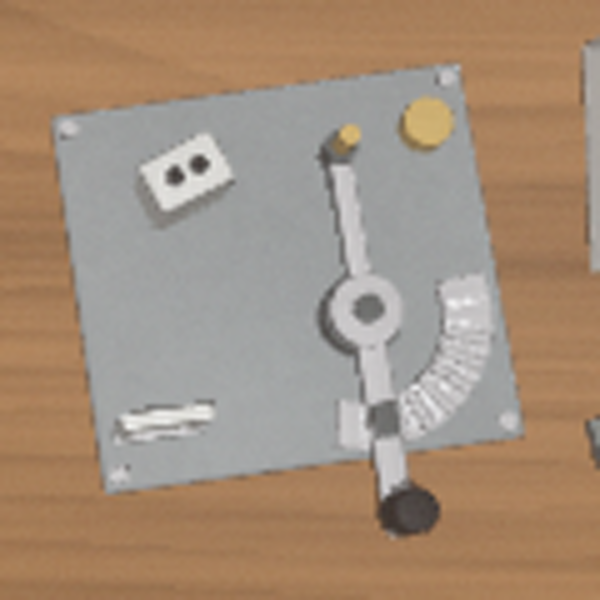

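View pics/b.png

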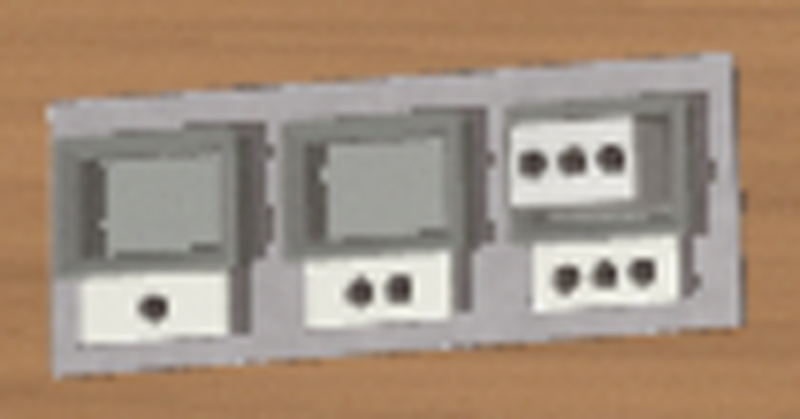

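View pics/c.png

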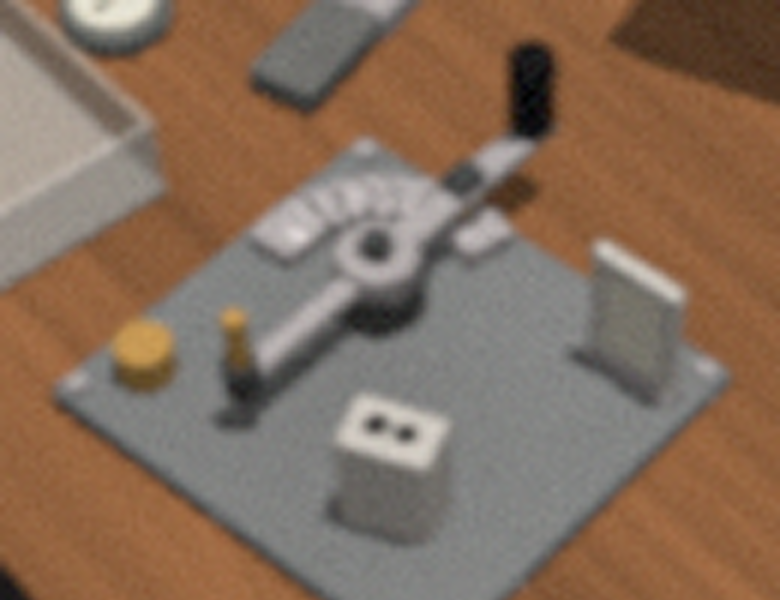

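Candidates for block_two in the top view are the white block on the fixture at (352,189), red look-alikes at (304,181) and (410,139), and block_three at (220,241) in the rack. The crop shows the fixture block is plain with two dots, so I choose that one. holder_two is the middle slot at about (195,246), with a two-dot label at (195,258). Now I'll measure.

```bash
cat > h.py <<'E'
import numpy as np,cv2,pickle
def ray(c,uv,z):
    uv=np.atleast_2d(np.array(uv,float)); K=c['camera_matrix']; T=c['camera_from_world']
    d=np.c_[(uv[:,0]-K[0,2])/K[0,0],-(uv[:,1]-K[1,2])/K[1,1],-np.ones(len(uv))]@T[:3,:3]
    o=-T[:3,:3].T@T[:3,3]
    return o+d*((z-o[2])/d[:,2])[:,None]
def proj(c,p):
    p=np.atleast_2d(p); K=c['camera_matrix'];T=c['camera_from_world']; q=p@T[:3,:3].T+T[:3,3]
    return np.c_[K[0,2]-K[0,0]*q[:,0]/q[:,2],K[1,2]+K[1,1]*q[:,1]/q[:,2]]
def blobs(mask,amin=8):
    n,l,s,ce=cv2.connectedComponentsWithStats(mask.astype(np.uint8),connectivity=4)
    return [(i,s[i],ce[i],l==i) for i in range(1,n) if s[i][4]>=amin]
def rect(c,m,z):
    cs,_=cv2.findContours(m.astype(np.uint8),cv2.RETR_EXTERNAL,cv2.CHAIN_APPROX_NONE)
    k=max(cs,key=len)[:,0,:]
    P=ray(c,k,z)[:,:2].astype(np.float32); (x,y),wh,a=cv2.minAreaRect(P)
    return (x,y),wh,a
E
python3 - <<'E'
from h import *
d=pickle.load(open('d0.pkl','rb'))
for n,boxes in(('top',{'blk':(335,175,370,205),'rack':(145,220,250,275),'fix':(322,165,422,258)}),('scene',{'blk':(285,180,315,215),'rack':(405,235,525,330)})):
    c=d[n]; hsv=cv2.cvtColor(c['color'],cv2.COLOR_RGB2HSV)
    for k,(x0,y0,x1,y1) in boxes.items():
        roi=np.zeros(hsv.shape[:2],bool);roi[y0:y1,x0:x1]=1
        w=(hsv[...,2]>205)&(hsv[...,1]<40)&roi
        if k!='fix':
            for b in blobs(cv2.morphologyEx(w.astype(np.uint8),cv2.MORPH_CLOSE,np.ones((3,3))),15):
                print(n,k,b[1],b[2].round(1),'z72',ray(c,b[2],72)[0].round(1),'rect72',rect(c,b[3],72), 'V',hsv[...,2][b[3]].mean())
        else:
            g=(hsv[...,1]<45)&roi
            b=max(blobs(g),key=lambda b:b[1][4]); print('fix',b[1],rect(c,b[3],12))
    # black post
    x0,y0,x1,y1={'top':(385,245,410,268),'scene':(312,120,335,150)}[n]
    roi=np.zeros(hsv.shape[:2],bool);roi[y0:y1,x0:x1]=1
    for b in blobs((hsv[...,2]<70)&roi,15):
        print(n,'post',b[1],b[2].round(1),'z94',ray(c,b[2],94)[0].round(1))
E
```

```text
top blk [344 182  17  15 123] [352.1 188.8] z72 [ 634.8 -128.4   72. ] rect72 ((635.4620971679688, -127.92741394042969), (26.528484344482422, 39.90046691894531), 27.459375381469727) V 212.6991869918699
top rack [212 236  16  11 119] [219.4 240.9] z72 [491.9 218.5  72. ] rect72 ((491.8684997558594, 218.3386688232422), (26.360549926757812, 39.19395446777344), 2.7347376346588135) V 218.8655462184874
top rack [215 251  19  10 122] [223.9 255.4] z72 [454.4 205.   72. ] rect72 ((454.2696228027344, 204.6705780029297), (21.33957862854004, 47.37934875488281), 4.735764026641846) V 226.9016393442623
top rack [185 253  19  10 135] [193.9 257.7] z72 [447.6 282.4  72. ] rect72 ((447.67449951171875, 282.1600341796875), (21.320831298828125, 47.0555534362793), 4.735586643218994) V 226.37777777777777
top rack [156 256  19   9 144] [164.9 259.9] z72 [441.1 357.2  72. ] rect72 ((440.9320983886719, 356.9930114746094), (20.52776336669922, 47.56309509277344), 0.6632571220397949) V 227.13888888888889
fix [ 325  168   95   90 6288] ((571.788330078125, -189.6211700439453), (247.05752563476562, 233.38356018066
[... 645 characters left out ...]
 71.19966888427734) V 224.4
scene rack [477 269   7   8  34] [480.  272.8] z72 [476.5 320.4  72. ] rect72 ((476.9111633300781, 319.7428283691406), (13.345390319824219, 14.58610725402832), 8.1307954788208) V 224.76470588235293
scene rack [493 282  12   9  54] [498. 286.] z72 [472.7 366.   72. ] rect72 ((472.84808349609375, 367.12066650390625), (13.779518127441406, 22.26388931274414), 7.873108863830566) V 225.9814814814815
scene rack [504 289  11  10  56] [509.1 294.2] z72 [470.5 393.2  72. ] rect72 ((470.8004455566406, 392.63238525390625), (14.489700317382812, 20.884061813354492), 4.076668739318848) V 226.33928571428572
scene post [320 127   7  16 102] [323.  134.9] z94 [ 474.4 -220.6   94. ]
```

Run:
```python
from h import *
d=pickle.load(open('d0.pkl','rb'))
c=d['top']; o=-c['camera_from_world'][:3,:3].T@c['camera_from_world'][:3,3]; print(o)
vv,uu=np.mgrid[0:400,0:640]; z=c['z_map']; K=c['camera_matrix'];T=c['camera_from_world']
p=np.stack([(uu-K[0,2])/K[0,0]*z,-(vv-K[1,2])/K[1,1]*z,-z],-1); W=(p-T[:3,3])@T[:3,:3]
np.set_printoptions(linewidth=250)
print('table',np.median(W[280:300,200:240,2]),W[280:300,200:240,2].std())
print(W[234:266,180:212,2].round(0).astype(int))
print('label',W[258,194],'plate',np.median(W[210:225,345:370,2]),'blk',W[187:191,350:355,2].mean())
```

```text
[ 414.21544177  -35.2329074  1167.07662476]
table -0.604236190831572 71.40875690928068
[[ 7  5  6 ...  7  9 33]
 [ 5  7  6 ...  6  4 31]
 [10 34 33 ...  4  9 37]
 ...
 [ 6  3  4 ...  4  3  7]
 [ 2  3  5 ...  7  1  1]
 [ 5  2  5 ... -3 -4 -2]]
label [448.3327282  295.90133567  24.61901631] plate 11.713039391336247 blk 72.34527234000375
```

```bash
cat >> h.py <<'E'
def cloud(c):
    z=c['z_map'];vv,uu=np.mgrid[0:z.shape[0],0:z.shape[1]];K=c['camera_matrix'];T=c['camera_from_world']
    p=np.stack([(uu-K[0,2])/K[0,0]*z,-(vv-K[1,2])/K[1,1]*z,-z],-1)
    W=(p-T[:3,3])@T[:3,:3]; W[z==0]=np.nan; return W
E
python3 - <<'E'
from h import *
d=pickle.load(open('d0.pkl','rb'))
for n,box in (('top',(145,222,250,275)),('scene',(400,230,530,335))):
    c=d[n];W=cloud(c);Z=W[...,2]
    x0,y0,x1,y1=box
    im=np.clip(Z[y0:y1,x0:x1]*3,0,255).astype(np.uint8)
    s=6
    im=cv2.resize(im,None,fx=s,fy=s,interpolation=cv2.INTER_NEAREST)
    cv2.imwrite(f'pics/z_{n}.png',im)
c=d['top'];W=cloud(c)
# overlay gray crop with contrast
g=cv2.resize(c['color'][222:275,145:250,::-1],None,fx=7.6,fy=7.6,interpolation=cv2.INTER_NEAREST)
cv2.imwrite('pics/rk.png',np.clip(g.astype(float)*1.3,0,255).astype(np.uint8))
E
```

```text
<stdin>:6: RuntimeWarning: invalid value encountered in cast
```

View pics/z_top.png

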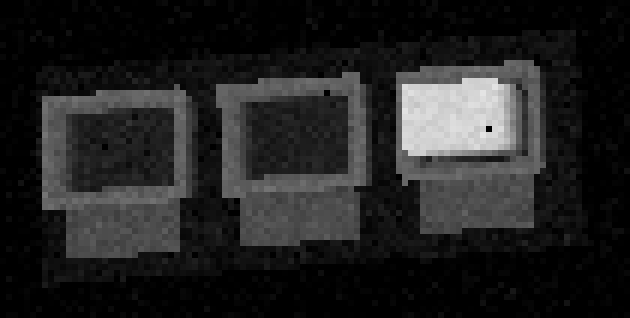

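View pics/rk.png

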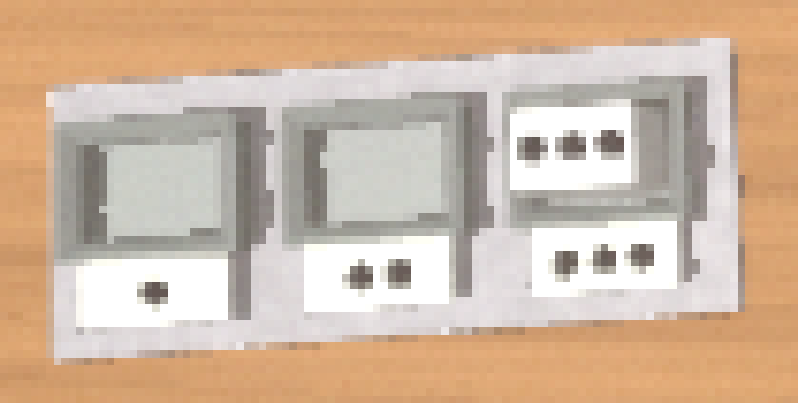

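Run:
```python
from h import *
d=pickle.load(open('d0.pkl','rb'))
c=d['top'];W=cloud(c);Z=W[...,2];hsv=cv2.cvtColor(c['color'],cv2.COLOR_RGB2HSV)
x0,y0,x1,y1=145,222,250,275
roi=np.zeros(Z.shape,bool);roi[y0:y1,x0:x1]=1
m=(Z>20)&roi&(hsv[...,2]<190)&(Z<45)
for b in blobs(cv2.morphologyEx(m.astype(np.uint8),cv2.MORPH_OPEN,np.ones((2,2))),30):
    print(b[1],'z',np.nanmedian(Z[b[3]]),[np.round(q,1) for q in rect(c,b[3],35)])
# lip by z only
m=(Z>28.5)&roi&(Z<45)
for b in blobs(m,30):
    print('z',b[1],np.nanmedian(Z[b[3]]),[np.round(q,1) for q in rect(c,b[3],35)])
# floor
m=(Z<18)&(Z>8.5)&roi&(hsv[...,2]<185)
for b in blobs(m,30): print('floor',b[1],b[2])
# dots/label centres z24.6
w=(hsv[...,2]>200)&(hsv[...,1]<40)&roi
w=cv2.morphologyEx(w.astype(np.uint8),cv2.MORPH_CLOSE,np.ones((3,3)))
for b in blobs(w,50): print('lab',b[2],ray(c,b[2],24.6)[0],[np.round(q,1) for q in rect(c,b[3],24.6)])
```

```text
[212 233  25  20 169] z 31.344589283530276 [array([489.7, 215.1]), array([50.2, 64.6]), np.float64(4.8)]
[182 235  25  21 230] z 29.789518519266615 [array([483. , 294.5]), array([50.2, 64.9]), np.float64(5.0)]
[153 238  25  20 232] z 28.47474684086025 [array([476. , 372.8]), array([50.3, 64.7]), np.float64(3.9)]
z [211 232  25  21 157] 32.53602667323908 [array([491.1, 217.9]), array([52.9, 64.5]), np.float64(4.8)]
z [181 234  25  21 190] 32.29989566205438 [array([485.5, 297.6]), array([50.5, 64.5]), np.float64(5.0)]
z [152 236  24  21 179] 32.662076216659145 [array([478.1, 376.8]), array([52.1, 62. ]), np.float64(4.5)]
floor [186 238  17  14 184] [194.17391304 244.29347826]
floor [156 240  18  14 188] [164.67553191 246.29255319]
lab [219.29268293 241.        ] [495.00052825 229.83562688  24.6       ] [array([495.2, 229.3]), array([27.6, 40.9]), np.float64(2.7)]
lab [223.93129771 255.47328244] [456.04914771 215.28745769  24.6       ] [array([456. , 215.1]), array([22.3, 49.4]), np.float64(4.7)]
lab [193.84172662 257.76978417] [448.94532072 296.37262984  24.6       ] [array([449. , 295.9]), array([22.4, 49.1]), np.float64(4.7)]
lab [164.97241379 259.88965517] [442.36599292 374.03684346  24.6       ] [array([442.1, 374. ]), array([21.4, 49.6]), np.float64(0.7)]
```

Run:
```python
from h import *
d=pickle.load(open('d0.pkl','rb'))
def mr(P):
    q=cv2.minAreaRect(P[:,:2].astype(np.float32)); return [np.round(x,1) for x in q]
for n,box,fb in (('scene',(405,232,530,335),(240,140,360,230)),('top',(145,222,250,275),(322,165,422,258))):
    c=d[n];W=cloud(c);Z=W[...,2]
    print(n)
    x0,y0,x1,y1=box;roi=np.zeros(Z.shape,bool);roi[y0:y1,x0:x1]=1
    # rotate into rack frame and cluster lip points by y
    m=(Z>29.5)&(Z<38)&roi
    for b in blobs(m,30): 
        if b[1][2]<60: print('lip',b[1],mr(W[b[3]]),np.nanmedian(Z[b[3]]))
    m=(Z>66)&(Z<80)&roi
    for b in blobs(m,30): print('b3',b[1],mr(W[b[3]]))
    x0,y0,x1,y1=fb;roi=np.zeros(Z.shape,bool);roi[y0:y1,x0:x1]=1
    m=(Z>66)&(Z<78)&roi
    for b in blobs(m,20): print('blk top',b[1],mr(W[b[3]]),W[b[3]].mean(0).round(1))
    m=(Z>87)&(Z<101)
    m[:, :300]=0 if n=='scene' else m[:, :300]
    roi[:]=0
    if n=='scene': roi[120:150,310:335]=1
    else: roi[245:268,385:410]=1
    for b in blobs(m&roi,4): print('post',b[1],b[2],W[b[3]].mean(0).round(1),ray(c,b[2],94).round(1))
    m=(Z>5)&(Z<20)
    roi[:]=0; roi[fb[1]:fb[3],fb[0]:fb[2]]=1
    b=max(blobs(m&roi),key=lambda b:b[1][4]); print('plate',b[1],mr(W[b[3]]))
```

```text
scene
lip [420 243  13  21  60] [array([505.2, 195.8]), array([58.3, 27. ]), np.float64(38.0)] 33.66308993835514
lip [447 256   7   9  33] [array([479.4, 246.5]), array([23.7, 11.2]), np.float64(4.2)] 32.681510552389945
lip [449 263  34  31 223] [array([488.7, 301.2]), array([52.5, 64.5]), np.float64(4.8)] 33.40157301057476
lip [432 264  16   8  43] [array([512. , 245.3]), array([20.1, 35.2]), np.float64(48.8)] 33.53576544105199
lip [478 285  36  33 243] [array([480.3, 380.7]), array([54.9, 64.6]), np.float64(4.4)] 33.52840562831561
b3 [429 241  22  18 217] [array([496.1, 221.3]), array([30.3, 44.4]), np.float64(6.9)]
blk top [333 163  16  12  41] [array([ 508.1, -112.7]), array([ 7.4, 49.2]), np.float64(10.8)] [ 507.6 -112.6   71.5]
blk top [290 186  20  14 174] [array([ 639. , -123.6]), array([30.5, 44. ]), np.float64(29.3)] [ 639.3 -123.1   70.8]
post [319 127   8   7  47] [322.59574468 129.80851064] [ 461.  -237.8   92.3] [[ 462.2 -236.4   94. ]]
plate [ 243  156  113   74 3758] [array([ 593. , -184.2]), array([215.8, 237. ]), np.float64(8.3)]
top
lip [211 232  25  21 128] [array([491.2, 218.7]), array([52.7, 64.5]), np.float64(4.5)] 32.724961186925256
lip [181 234  25  21 178] [array([485.5, 298.3]), array([50.5, 65.6]), np.float64(4.9)] 32.42467127246674
lip [152 237  24  17 110] [array([483.6, 378.1]), array([40.9, 64.9]), np.float64(6.1)] 32.80865110583515
lip [152 252  24   5  52] [array([456.2, 375.2]), array([ 7.8, 62.3]), np.float64(6.2)] 33.15155900119358
b3 [212 235  17  13 189] [array([492.2, 217.4]), array([29.5, 42.5]), np.float64(5.7)]
blk top [343 181  19  17 177] [array([ 634.3, -127.6]), array([29.3, 44. ]), np.float64(28.3)] [ 634.  -127.5   71.4]
post [393 252  10  10  70] [397.58571429 256.77142857] [ 455.4 -241.7   93.6] [[ 455.3 -241.6   94. ]]
plate [ 325  168   95   86 5094] [array([ 588.9, -186.8]), array([215.5, 238.2]), np.float64(8.6)]
```

Both cameras agree within about 5 mm, so I average them: block at (636.7,-125.6) with yaw 28.8°, holder_two at (487,299.8) with yaw 4.9°, hub at about (566.5,-224.5), fixture yaw 8.45°. Now I'll approach and grasp.

```bash
cat >> h.py <<'E'
from scipy.spatial.transform import Rotation as Ro
def ori(psi):  # tool down, jaws along yaw psi (rad)
    x=np.array([0,0,-1.]);z=np.array([np.cos(psi),np.sin(psi),0]);return Ro.from_matrix(np.c_[x,np.cross(z,x),z]).as_rotvec()
def tcp(x,y,zg): return [x,y,zg+163]
def shot(r,n,box=None,s=1):
    c=r.read_camera(n.split('_')[0]); im=c['color'][:,:,::-1]
    if box: im=im[box[1]:box[3],box[0]:box[2]]
    cv2.imwrite(f'pics/{n}.png',cv2.resize(im,None,fx=s,fy=s,interpolation=cv2.INTER_CUBIC)); pickle.dump(c,open(n+'.pkl','wb')); return c
E
python3 - <<'E'
from h import *
from station import r
for f in(0,np.pi,-np.pi):
  for (x,y,z,a) in((636.7,-125.6,60,28.8),(487,299.8,59,4.9),(458.2,-239.8,80,8.45),(458.2,-239.8,80,98.45),(520,-330,80,58),(520,-330,80,148)):
    q=r.solve_ik(tcp(x,y,z),ori(np.radians(a)+f)); print(f,a,None if q is None else np.round(q,2))
E
```

```text
0 28.8 [-0.21  0.69  1.66  0.    0.79 -0.72]
0 4.9 [ 0.53  0.61  1.84 -0.    0.69  0.45]
0 8.45 [-0.51  0.52  1.96 -0.    0.66 -0.65]
0 98.45 [-0.51  0.52  1.96 -0.    0.66 -2.22]
0 58 [-0.58  0.62  1.74  0.    0.78 -1.6 ]
0 148 None
3.141592653589793 28.8 [-0.21  0.69  1.66  0.    0.79  2.43]
3.141592653589793 4.9 None
3.141592653589793 8.45 [-0.51  0.52  1.96 -0.    0.66  2.49]
3.141592653589793 98.45 [-0.51  0.52  1.96 -0.    0.66  0.92]
3.141592653589793 58 [-0.58  0.62  1.74 -0.    0.78  1.54]
3.141592653589793 148 [-0.58  0.62  1.74 -0.    0.78 -0.03]
-3.141592653589793 28.8 [-0.21  0.69  1.66 -0.    0.79  2.43]
-3.141592653589793 4.9 None
-3.141592653589793 8.45 [-0.51  0.52  1.96 -0.    0.66  2.49]
-3.141592653589793 98.45 [-0.51  0.52  1.96 -0.    0.66  0.92]
-3.141592653589793 58 [-0.58  0.62  1.74 -0.    0.78  1.54]
-3.141592653589793 148 [-0.58  0.62  1.74 -0.    0.78 -0.03]
```

Run:
```python
from h import *
from station import r
o=ori(np.radians(28.8))
r.movep(tcp(636.7,-125.6,200),o)
print(r.observe()['time_s'],r.observe()['ee_pos'],r.observe()['wrist_force'])
shot(r,'scene_1',(230,90,390,250),4); shot(r,'top_1',(290,120,430,260),4)
```

```text
2.25 [ 636.48887041 -126.59119667  363.10602485] [-0.12295115  1.00207845 -0.12931474]
```

View pics/scene_1.png

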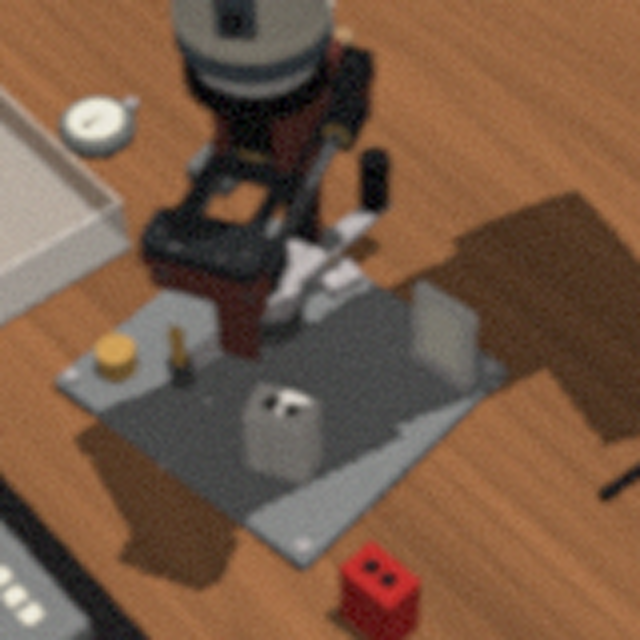

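View pics/top_1.png

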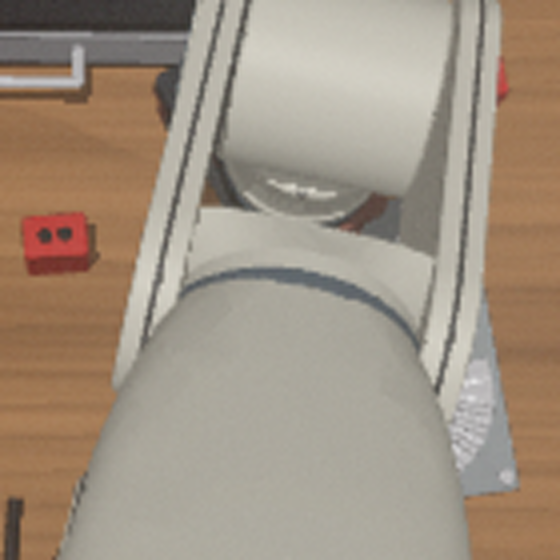

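The gripper is over the block: the scene crop shows the block at (283,430), with the jaws above it at about (240,300). The top view is hidden by the arm. Descending now.

Run:
```python
from h import *
from station import r
print(r.movel(tcp(636.7,-125.6,90),feed=120,f_stop=15))
print(r.movel(tcp(636.7,-125.6,60),feed=60,f_stop=8), r.observe()['ee_pos'],r.observe()['wrist_force'])
shot(r,'scene_2',(230,90,390,250),4)
r.set_gripper(20,25); s=r.observe(); print(s['grip_width'],s['wrist_force'],s['time_s'])
shot(r,'scene_3',(230,90,390,250),4)
```

```text
False
False [ 636.70602543 -125.58823099  222.70637929] [-0.19186559  0.53772349  0.38637343]
30.04501082736535 [-0.9497756  -0.32725072 -0.08205115] 5.0417
```

View pics/scene_3.png

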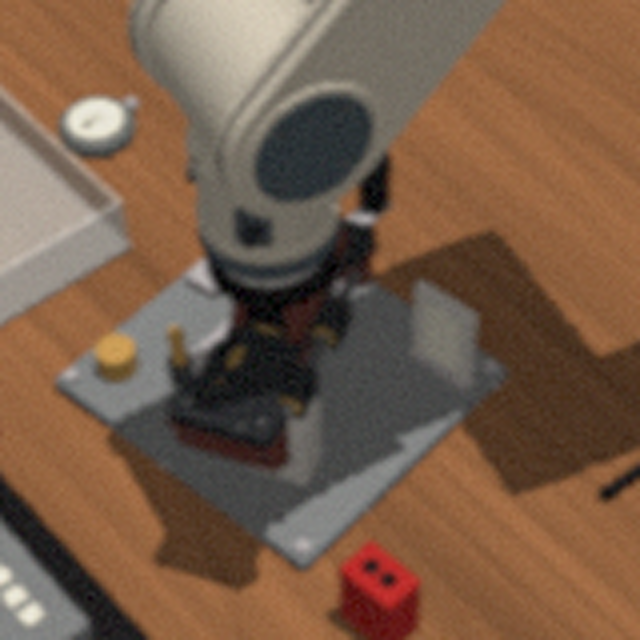

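Grip width is 30.0 mm, so the block is held across its x. Lifting and carrying it to above holder_two.

Run:
```python
from h import *
from station import r
r.movel(tcp(636.7,-125.6,190),feed=150)
o=ori(np.radians(4.9))
r.movep(tcp(487.1,299.8,190),o)
r.movel(tcp(487.1,299.8,100),feed=120)
s=r.observe(); print(s['grip_width'],s['ee_pos'],s['wrist_force'],s['time_s'])
c=shot(r,'scene_4',(400,180,540,340),4); shot(r,'top_4',(130,190,270,300),5)
print(proj(c,[[487.1,299.8,35]]))
```

```text
29.761183949521907 [487.48637648 299.90141084 263.53083193] [ 0.29852512 -0.2351033  -1.52788841] 8.6583
[[465.09724562 276.56068729]]
```

View pics/scene_4.png

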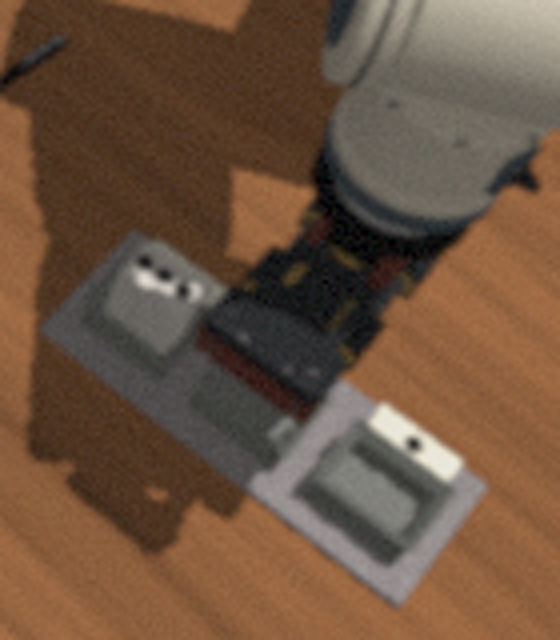

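View pics/top_4.png

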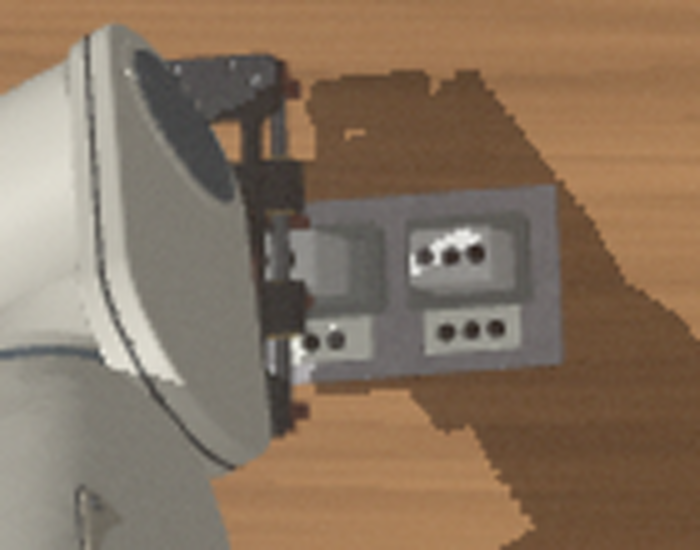

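Run:
```python
from h import *
c=pickle.load(open('top_4.pkl','rb')); W=cloud(c);Z=W[...,2]
np.set_printoptions(linewidth=250,suppress=True)
print(c['color'][234:252,184:214].mean(2).astype(int))
print(np.nan_to_num(Z[234:252,184:214]).round(0).astype(int))
```

```text
[[ 71  81  78  66  64  66  65  63 104 107 103 106 107  98  98 102  98  97  97  98  91 105 104 105 105 106 109  92  90  89]
 [ 62  79  78  70  69  73  73  76 101  90  89  92  89  88  92  91  93  90  89  90  92  96  98 110 106 107 106  92  91  95]
 [ 73  84  78  86 130 135 134 136 135 113 102  99  93  93  91  90  90  88  91  92  91  85  86 104 107 105 107  93 110 129]
 [ 96  82  80  97 136 139 139 142 133 120 118 121 112 110 101  91  90  85  87  90  90  85  84 106 108 105 106  95 135 139]
 [ 97  85  81  83 134 139 141 138 133 123 118 117 115 119 117 106  95  94  98  90  90  86  85 100 106 104 103  94 134 137]
 [112  88  77  80 131 139 140 140 139 124 119 120 118 118 117 107 100  94  98  92  93  89  84 101 103 106 107  93 134 134]
 [109  88  78  71  89 137 139 141 135 122 118 120 121 117 116 108  95  97  99  91  88  89  81  97 108 104 105  95 147 107]
 [106  86  80  74  55 136 140 142 136 123 118 119 120 118 118 109  97  95  93  93  89  88  85  99 106 107 103  92 209 108]
 [112  90  81  72  58 136 143 142 138 122 118 119 118 117 117 111  98  97  96  95  91  86  83  97 106 104 103  95 20
[... 2629 characters left out ...]
112 101  95  85  75  66  55  13  11   8  28  33  31  13   2   3   4   5  31  73  71]
 [187 186 185 185 184 180 170 108 109 104  98  91  82  75  64  55   9  11  11  30  31  31  17   7   4   4   7  33  34  68]
 [186 186 185 186 185 178 173  89  84  81  81  80  75  70  59  10   8  12  10  29  32  32  15   6   6   6   1  32  33  31]
 [182 187 184 183 184 180 173  88  11   8   8  10   9  10  11  11  12  11   8  31  32  33  15   6   7  10   3  35  34  33]
 [189 186 184 186 184 179 172  90  10  12   8  12   4  10   9  11  15   9  10  30  31  36  14   9   3   6   4  32  32  31]
 [185 185 183 185 183 179 171  95  29  28  27  30  28  32  30  32  29  32  28  28  36  31  13   6   6   5   3  31  36  34]]
```

Run:
```python
import cv2,pickle
c=pickle.load(open('top_4.pkl','rb'))
im=c['color'][228:256,180:216,::-1]
cv2.imwrite('pics/t4.png',cv2.resize(im,None,fx=20,fy=20,interpolation=cv2.INTER_NEAREST))
```

```text
(no output)
```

View pics/t4.png

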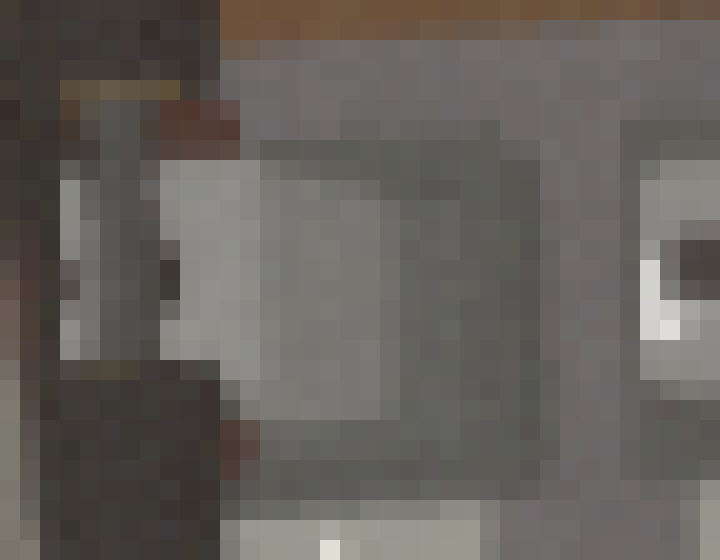

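Run:
```python
from h import *
c=pickle.load(open('top_4.pkl','rb'))
yax=np.array([-np.sin(np.radians(4.9)),np.cos(np.radians(4.9)),0])
# -y bottom edge corners at z~51.5
a=ray(c,[[199.0,236.8],[199.3,248.6]],51.5);print(a); print('block centre',a.mean(0)+22*yax)
# top face -y edge z=111.5: boundary col ~192.6 rows 236..247.5
t=ray(c,[[192.6,235.5],[192.7,248.3]],111.5);print(t,'c',t.mean(0)+22*yax)
# holder -y lip outer edge, col 206.3 rows 235..252
h=ray(c,[[206.4,243.5]],35);print(h,'c along y',h+32.3*yax, )
hi=ray(c,[[202.6,243.5]],35)
print('inner lip',hi)
lab=ray(c,[[223.9,255.4]],24.6)
```

```text
[[503.6327225  278.21222914  51.5       ]
 [472.38229875 275.5698825   51.5       ]]
block centre [486.12833831 298.81065234  51.5       ]
[[501.91198317 277.68479689 111.5       ]
 [469.81050486 275.4538212  111.5       ]] c [483.98207171 298.48890556 111.5       ]
[[487.13797249 261.83473777  35.        ]] c along y [[484.37900587 294.01669084  35.        ]]
inner lip [[487.0191659  272.07788171  35.        ]]
```

Run:
```python
from h import *
np.set_printoptions(linewidth=250,suppress=True)
d=pickle.load(open('d0.pkl','rb'));c=d['top'];W=cloud(c)
print(np.arange(178,212))
print(np.nanmean(W[240:248,178:212,2],0).round(0).astype(int))
print(c['color'][240:248,178:212].mean((0,2)).astype(int))
print('edges',ray(c,[[180.5,244],[181.5,244],[205.5,244],[206.5,244]],35)[:,1])
print('floor L edge z11',ray(c,[[187.5,244],[184.5,244]],11)[:,1])
x=slice(186,203)
print(np.arange(228,258)); print(np.nanmean(W[228:258,188:200,2],1).round(0).astype(int)); print(c['color'][228:258,188:200].mean((1,2)).astype(int))
```

```text
[178 179 180 181 182 183 184 185 186 187 188 189 190 191 192 193 194 195 196 197 198 199 200 201 202 203 204 205 206 207 208 209 210 211]
[ 4  4  6  5 33 30 29 22 15 10 10  9 10  9 10 11 10 10 10 10 11 10 10 11 11 29 33 32 15  5  7  7  5 33]
[ 98 107 150 155 127 119 118  91  87 110 155 157 158 158 158 158 158 158 158 158 158 159 159 159 158 138 131 117  90  99 107 154 169 148]
edges [331.55747239 328.86269564 264.18492891 261.48989176]
floor L edge z11 [320.06985545 328.32573287]
[228 229 230 231 232 233 234 235 236 237 238 239 240 241 242 243 244 245 246 247 248 249 250 251 252 253 254 255 256 257]
[-1  1  3  6  5  5  7 33 32 30 17 11 10 10 10 10 10 10 10 10 10 11 10 28 32 34 24 25 25 26]
[129 132 149 171 169 169 161 129 128 127 125 157 157 157 158 157 157 158 158 158 158 158 154 119 123 163 222 225 187 148]
```

Run:
```python
from h import *
np.set_printoptions(linewidth=250,suppress=True)
d=pickle.load(open('d0.pkl','rb'));th=np.radians(4.9);X=np.array([np.cos(th),np.sin(th)]);Y=np.array([-X[1],X[0]])
for n,box in(('top',(175,230,210,256)),('scene',(444,258,488,298))):
    c=d[n];W=cloud(c);Z=W[...,2];o=-c['camera_from_world'][:3,:3].T@c['camera_from_world'][:3,3];print(n,o.round())
    vv,uu=np.mgrid[box[1]:box[3],box[0]:box[2]]
    P=ray(c,np.c_[uu.ravel(),vv.ravel()],35)[:,:2]-[486,298]; z=Z[vv,uu].ravel()
    px,py=P@X,P@Y
    lip=(z>27.5)&(z<42)
    # profiles along holder x and y
    for nm,a,b,lim in(('x',px,py,18),('y',py,px,12)):
        k=abs(b)<lim; bins=np.arange(-42,43,1.5)
        f=[round(float(lip[k&(a>=q)&(a<q+1.5)].mean()),1) if (k&(a>=q)&(a<q+1.5)).any() else -1 for q in bins]
        print(nm,[(round(q+.75,1),v) for q,v in zip(bins,f) if v>0.15])
```

```text
top [ 414.  -35. 1167.]
x [(np.float64(-30.8), 0.3), (np.float64(-26.2), 0.4), (np.float64(-24.8), 1.0), (np.float64(-23.2), 1.0), (np.float64(-21.8), 1.0), (np.float64(-20.2), 1.0), (np.float64(-18.8), 0.6), (np.float64(17.2), 0.4), (np.float64(18.8), 1.0), (np.float64(20.2), 1.0), (np.float64(21.8), 1.0), (np.float64(23.2), 1.0), (np.float64(24.8), 0.6)]
y [(np.float64(-32.2), 0.9), (np.float64(-30.8), 1.0), (np.float64(-29.2), 1.0), (np.float64(-27.8), 0.6), (np.float64(-26.2), 0.8), (np.float64(23.2), 0.5), (np.float64(24.8), 0.9), (np.float64(26.2), 1.0), (np.float64(27.8), 1.0), (np.float64(29.2), 1.0)]
scene [1021.  406.  928.]
x [(np.float64(-36.8), 0.2), (np.float64(-32.2), 0.2), (np.float64(-30.8), 0.2), (np.float64(-26.2), 0.3), (np.float64(-24.8), 0.2), (np.float64(-21.8), 0.6), (np.float64(-20.2), 1.0), (np.float64(-18.8), 1.0), (np.float64(-17.2), 1.0), (np.float64(-15.8), 1.0), (np.float64(-14.2), 0.9), (np.float64(-12.8), 0.9), (np.float64(-11.2), 0.9), (np.float64(24.8), 0.5), (np.float64(26.2), 1.0), (np.float64(27.8), 1.0), (np.float64(29.2), 0.8)]
y [(np.float64(-29.2), 0.7), (np.float64(-27.8), 1.0), (np.float64(-26.2), 1.0), (np.float64(-24.8), 1.0), (np.float64(-23.2), 1.0), (np.float64(-21.8), 0.7), (np.float64(-20.2), 0.2), (np.float64(-12.8), 0.2), (np.float64(-9.8), 0.2), (np.float64(-6.8), 0.2), (np.float64(-2.2), 0.2), (np.float64(5.2), 0.2), (np.float64(9.8), 0.2), (np.float64(12.8), 0.2), (np.float64(20.2), 0.2), (np.float64(23.2), 0.2), (np.float64(26.2), 0.2), (np.float64(27.8), 0.3), (np.float64(29.2), 0.8), (np.float64(30.8), 1.0), (np.float64(32.2), 1.0), (np.float64(33.8), 1.0), (np.float64(35.2), 0.5)]
```

By same-camera comparison the block sits about 1.5 mm too far in +y and 0.6 mm too far in −x. I'll correct that and insert with a force guard.

Run:
```python
from h import *
from station import r
r.movel(tcp(488.0,298.3,100),feed=60)
print(r.movel(tcp(488.0,298.3,86),feed=60,f_stop=10))
st=r.movel(tcp(488.0,298.3,58.0),feed=30,f_stop=8)
s=r.observe(); print(st,s['ee_pos'],s['ee_pos'][2]-163-47.7,s['wrist_force'],s['moment'],s['grip_width'],s['time_s'])
shot(r,'top_5',(130,190,270,300),5)
```

```text
False
True [487.83393925 298.21212117 221.89099821] 11.190998214951847 [-0.60342527  0.45013578  4.85781664] [-0.05095518 -0.01397282 -0.04781319] 29.940166949563665 10.2417
```

View pics/top_5.png

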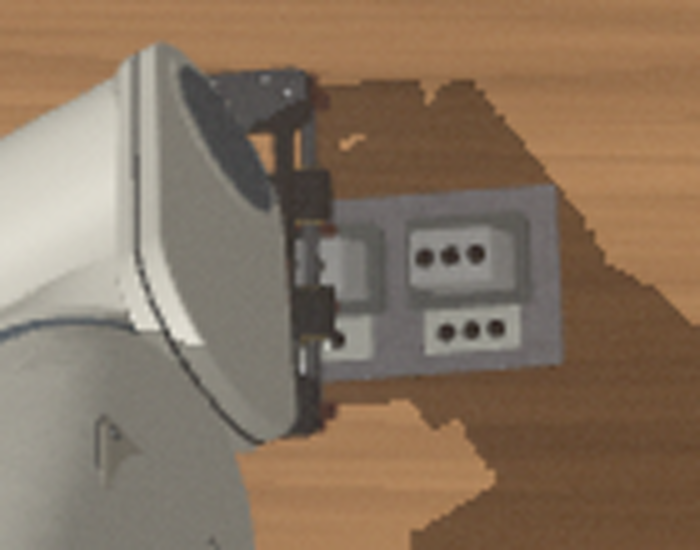

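The descent stopped on contact with the block's underside at about 11.2 mm, and the pocket floor is at 11 mm, so it is seated. Releasing and retreating, then checking.

Run:
```python
from h import *
from station import r
r.set_gripper(50); print(r.observe()['wrist_force'],r.observe()['grip_width'])
p=r.observe()['ee_pos']
r.movel([p[0],p[1],320],feed=130)
# move toward lever approach (north-west of post), tool out of the way
r.movep(tcp(458,-240,170),ori(np.radians(8.45)))
s=r.observe();print(s['ee_pos'],s['time_s'])
c=shot(r,'top_6',(130,190,270,300),5);shot(r,'scene_6',(400,220,540,340),5)
W=cloud(c);Z=W[...,2];m=(Z>60)&(Z<80);m[:,:178]=0;m[:,232:]=0;m[:225]=0;m[:,:][265:]=0
for b in blobs(m,30):print(b[1],np.nanmedian(Z[b[3]]),cv2.minAreaRect(W[b[3]][:,:2].astype(np.float32)))
```

```text
[-0.17167028 -0.32025412  1.30569297] 50.06695678261689
[ 458.35953688 -239.40423421  332.92201216] 13.675
[212 235  18  13 198] 69.89849121973216 ((492.3416442871094, 217.38882446289062), (29.661441802978516, 43.50983428955078), 5.316864490509033)
[182 237  18  13 206] 70.32858130044849 ((485.5728454589844, 295.7544860839844), (29.75176429748535, 44.30326843261719), 5.5446271896362305)
```

View pics/top_6.png

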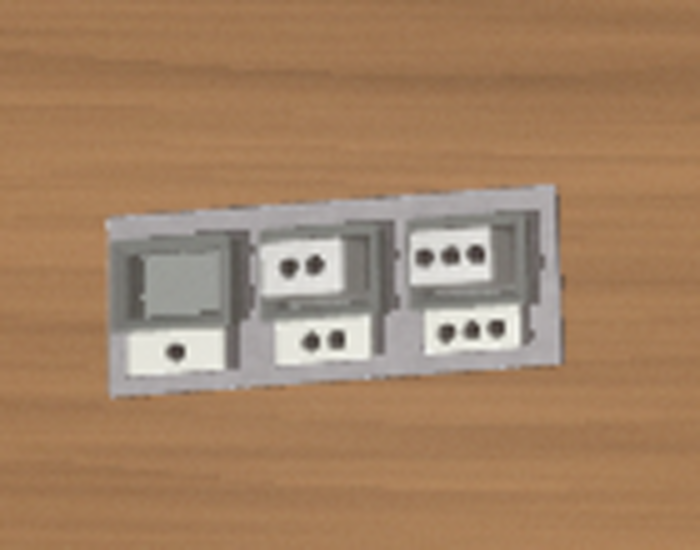

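View pics/scene_6.png

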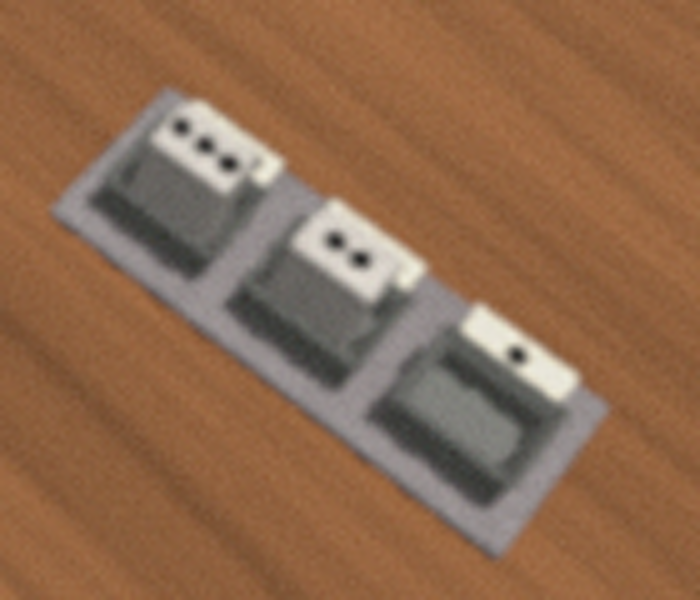

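Block_two is seated in the middle slot at (295,267) in the top crop, its top at the same 70 mm height as block_three's. Next I grip the lever post with the jaws tangential to its arc.

```bash
cat >> h.py <<'E'
HUB=np.array([566.5,-224.5]); YAW=np.radians(8.45)
def lev(th,R=110,zg=80):
    a=np.pi+YAW+th
    return tcp(HUB[0]+R*np.cos(a),HUB[1]+R*np.sin(a),zg), ori(YAW+th-np.pi/2)
def tang(th):
    a=np.pi+YAW+th; return np.array([-np.sin(a),np.cos(a),0]), np.array([np.cos(a),np.sin(a),0])
E
python3 - <<'E'
from h import *
from station import r
p,o=lev(0,zg=160)
r.set_gripper(64)
r.movep(p,o)
p,o=lev(0)
print(r.movel(p,feed=100,f_stop=8)); 
r.dwell(.2)
s=r.observe(); print(s['ee_pos'],s['q'],s['wrist_force'])
shot(r,'scene_7',(260,80,400,220),4)
f0=s['wrist_force']
r.set_gripper(15,25); s=r.observe(); print(s['grip_width'],s['wrist_force'],s['time_s'],(s['wrist_force'])@tang(0)[0])
shot(r,'scene_8',(260,80,400,220),4)
E
```

```text
False
[ 457.8884328  -240.77066439  243.61507533] [-5.07097243e-01  5.19762801e-01  1.95884135e+00 -2.29481192e-05
  6.61765600e-01  9.16156085e-01] [-0.00819352  0.01988086  0.02578863]
23.73888722677705 [-0.41728445 -4.50282628 -1.78713931] 17.5333 4.392627339438685
```

View pics/scene_8.png

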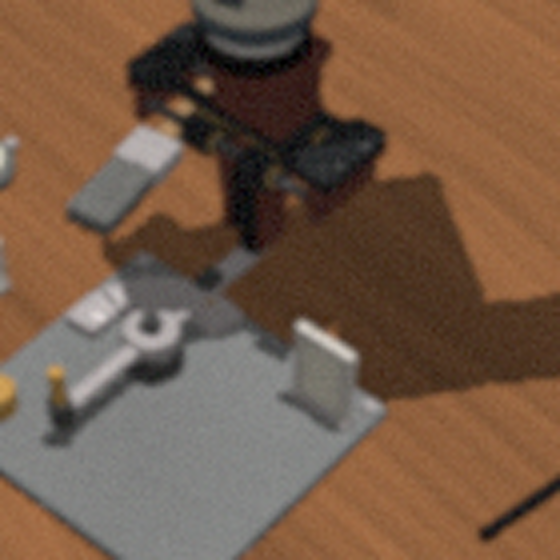

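The post is gripped at a width of 23.7 mm; the scene crop shows the jaws at about (250,200). Now I'll advance along the arc in small steps and log the tangential push.

```bash
cat > adv.py <<'E'
from h import *
from station import r
def step(th,log,feed=40):
    p,o=lev(th); r.movel(p,o,feed=feed)
    s=r.observe(); t,n=tang(th); f=s['wrist_force']
    a=np.arctan2(*(s['ee_pos'][:2]-HUB)[::-1])-np.pi-YAW; a=(a+np.pi)%(2*np.pi)-np.pi
    log.append((th,a,-f@t,f@n,f[2],s['time_s']));print(np.round(log[-1],3),round(s['grip_width'],1))
E
python3 - <<'E'
from adv import *
L=[]
for th in np.arange(0.02,0.42,0.02): step(th,L)
E
```

```text
[ 0.02   0.018  3.152 -1.144  1.339 17.833] 23.3
[ 0.04   0.038  2.077 -0.802  1.325 18.083] 23.5
[ 0.06   0.059  3.146 -0.057  1.528 18.333] 23.4
[ 0.08   0.079  2.869 -0.176  1.353 18.583] 23.5
[ 0.1    0.099  2.538  0.388  1.651 18.833] 23.7
[ 0.12   0.118  5.207  0.503  2.935 19.083] 23.5
[ 0.14   0.138  5.551 -0.841  3.387 19.333] 23.6
[ 0.16   0.158  5.181  0.12   3.721 19.583] 23.7
[ 0.18   0.179  5.386  0.643  3.756 19.833] 23.6
[ 0.2    0.2    3.442  2.385  4.378 20.083] 23.6
[ 0.22   0.22   2.99   2.97   4.953 20.333] 23.4
[ 0.24   0.24   3.441  2.679  4.9   20.583] 23.9
[ 0.26   0.261  2.888  4.845  4.931 20.833] 23.6
[ 0.28   0.282  1.485  5.679  3.162 21.083] 23.6
[ 0.3    0.3    3.614  3.552  4.895 21.333] 23.6
[ 0.32   0.319  3.982  2.754  4.932 21.583] 23.2
[ 0.34   0.336  5.572  3.842  6.661 21.833] 23.6
[ 0.36   0.357  5.261  3.505  5.961 22.083] 23.5
[ 0.38   0.377  5.303  3.741  5.75  22.333] 23.6
[ 0.4    0.398  4.754  2.801  5.874 22.583] 23.6
```

Run:
```python
from adv import *
L=[]
for th in np.arange(0.412,0.76,0.012): step(th,L,feed=25)
pickle.dump(L,open('L2.pkl','wb'))
```

```text
[ 0.412  0.41   3.939  3.489  5.864 22.833] 23.2
[ 0.424  0.423  3.905  4.037  5.826 23.083] 23.8
[ 0.436  0.435  4.397  5.106  4.587 23.333] 23.5
[ 0.448  0.448  3.032  4.814  4.475 23.583] 23.4
[ 0.46   0.46   3.535  3.402  4.915 23.833] 23.4
[ 0.472  0.473  3.344  4.113  4.231 24.083] 23.4
[ 0.484  0.486  1.653  5.004  3.553 24.333] 23.5
[ 0.496  0.498  2.313  4.935  3.571 24.583] 23.6
[ 0.508  0.507  4.097  4.791  4.615 24.833] 23.3
[ 0.52   0.519  5.218  4.548  5.451 25.083] 23.6
[ 0.532  0.53   4.423  5.039  4.297 25.333] 23.8
[ 0.544  0.54   6.325  3.983  7.072 25.583] 23.3
[ 0.556  0.551  6.859  4.138  7.324 25.833] 23.5
[ 0.568  0.564  6.107  4.435  6.645 26.083] 23.7
[ 0.58   0.577  6.617  3.847  7.281 26.333] 23.7
[ 0.592  0.589  6.16   4.25   6.093 26.583] 23.5
[ 0.604  0.602  5.064  4.338  6.766 26.833] 23.6
[ 0.616  0.614  5.196  4.166  5.377 27.083] 23.6
[ 0.628  0.626  5.703  4.995  5.433 27.333] 23.6
[ 0.64   0.639  5.568  4.956  4.848 27.583] 23.8
[ 0.652  0.651  4.678  3.99   4.252 27.833] 23.4
[ 0.664  0.664  4.865  4.3    3.729 28.083] 23.3
[ 0.676  0.677  4.222  3.746  3.953 28.333] 23.6
[ 0.688  0.689  3.608  3.443  3.396 28.583] 23.4
[ 0.7    0.702  1.798  4.239  3.9   28.833] 23.6
[ 0.712  0.712  4.46   4.506  4.798 29.083] 23.5
[ 0.724  0.722  5.267  3.913  4.687 29.333] 23.8
[ 0.736  0.734  6.097  4.614  4.727 29.583] 23.6
[ 0.748  0.745  5.581  3.371  5.562 29.833] 23.5
[ 0.76   0.755  7.195  4.991  7.081 30.083] 23.6
```

Force cycles repeat every 0.21 rad, with peaks near 0.13, 0.34 and 0.55 and minima near 0.28, 0.49 and 0.70. That puts clicks 1 to 3 at about 0.205, 0.415 and 0.625, so the fourth should come at about 0.835 and the fifth at about 1.045. I'll continue to about 0.94, just past the fourth minimum.

Run:
```python
from adv import *
L=[]
for th in np.arange(0.772,0.935,0.012): step(th,L,feed=25)
for th in(0.936,0.944): step(th,L,feed=25)
shot(r,'scene_9',(230,80,390,240),4);shot(r,'top_9',(310,150,450,290),4)
```

```text
[ 0.772  0.768  7.364  4.334  6.132 30.333] 23.5
[ 0.784  0.78   6.352  3.396  5.097 30.583] 24.0
[ 0.796  0.793  7.449  3.607  5.842 30.833] 23.4
[ 0.808  0.805  6.791  4.304  6.346 31.083] 23.5
[ 0.82   0.818  6.465  3.645  6.058 31.333] 23.7
[ 0.832  0.83   5.957  4.024  5.253 31.583] 23.5
[ 0.844  0.843  6.048  4.097  5.682 31.833] 24.0
[ 0.856  0.855  5.786  3.332  4.947 32.083] 23.8
[ 0.868  0.867  4.429  4.411  4.619 32.333] 23.4
[ 0.88   0.88   5.315  3.928  4.372 32.583] 23.8
[ 0.892  0.893  4.544  3.886  4.105 32.833] 23.8
[ 0.904  0.905  3.778  3.599  3.486 33.083] 23.5
[ 0.916  0.916  4.604  5.296  4.784 33.333] 23.0
[ 0.928  0.926  6.881  3.544  4.653 33.583] 23.3
[ 0.936  0.934  5.883  4.391  4.815 33.833] 23.8
[ 0.944  0.942  5.383  3.803  5.444 34.083] 23.7
```

View pics/scene_9.png

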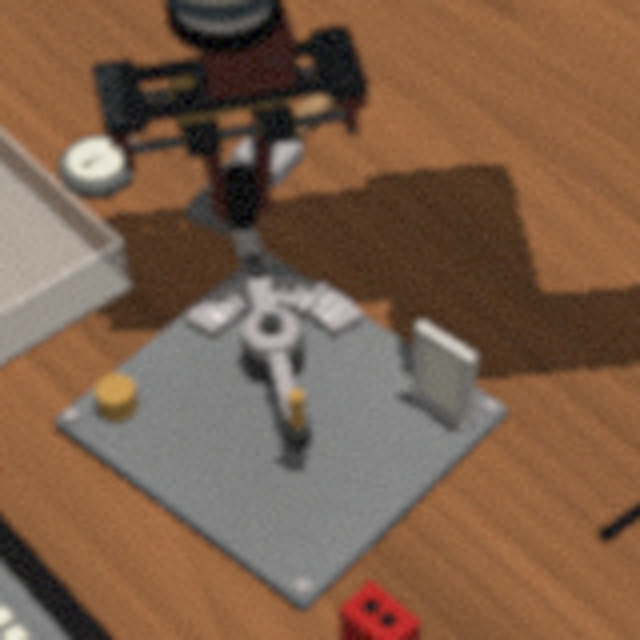

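View pics/top_9.png

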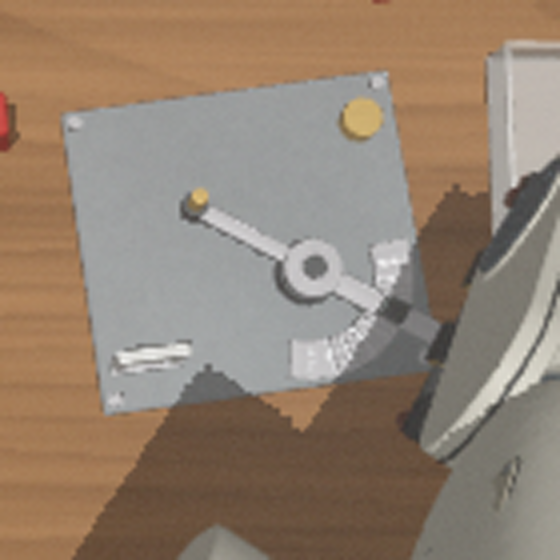

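The fourth cycle dropped as expected, with its minimum at 0.904 rad. The lever arm now points at the burner at (195,200) from the hub at (314,267) in the top crop, roughly 0.91–0.94 rad. I'll check the hold for a second and then hand in.

Run:
```python
from adv import *
r.dwell(0.8); s=r.observe()
a=np.arctan2(*(s['ee_pos'][:2]-HUB)[::-1])-np.pi-YAW
print((a+np.pi)%(2*np.pi)-np.pi,s['grip_width'],s['wrist_force'],s['time_s'])
c=shot(r,'top_10'); 
W=cloud(c)
tip=ray(c,[[310+199/4,150+193/4]],84)[0,:2];W2=ray(c,[[310+314/4,150+267/4]],54)[0,:2]; v=tip-W2;print('burner',np.hypot(*v),np.arctan2(v[1],v[0])-YAW)
r.finish_job()
```

```text
0.9414118322237348 23.42528296623796 [-6.3600082  -0.18921041  6.20733347] 34.9833
burner 91.26311851178173 0.9186353948390604
the job is handed in; nothing more can be done
```

View pics/top_10.png

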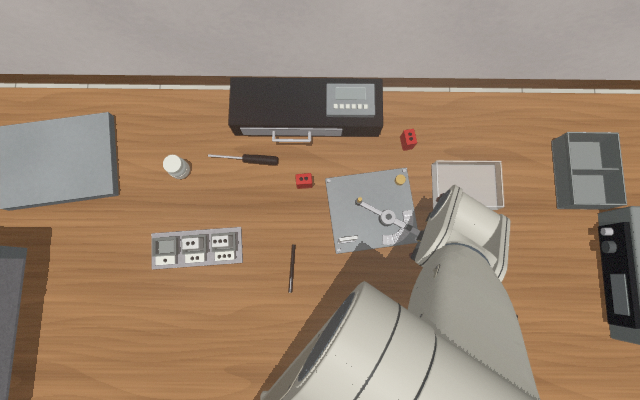

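I put the two-dot block back in its slot, advanced the lever past four clicks, and handed the job in at about 35 s with the gripper still holding it. No verdict was reported.

- **Block:** it stands fully down and released in the middle slot, the one with the two-dot label. Its top is at the same height as block_three's (70 mm).
- **Lever:** I gripped the post and read the push while advancing. The force cycled every 0.21 rad, which puts the four clicks at about 0.205, 0.415, 0.625 and 0.835 rad. I held at 0.94 rad, with the fifth expected at about 1.045. A 0.8 s hold before handing in stayed put.
- **Disagreements:**
  - The two cameras differed by 4–5 mm, so I averaged them.
  - The measured push was about 2 N below the stated values, so I placed the clicks from the shape of the force curve.
  - A rough reading of the lever angle from the top picture gave 0.92 rad, also between the fourth and fifth clicks.
- **Other things:** in the last top picture the red blocks, pen, screwdriver, jar, weight and tray look unmoved. The arm hides the timer and the brush there; the picture from the other camera at the end of the lever move shows the timer in place, but the brush only partly.

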